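# Take the denture off its cast and show the cast to the inspection camera

## Task

On the dental bench, take the pink denture off the plaster cast on the turntable and set it teeth up, level and centred, fully down on the cap of the denture stand. Then pick up the cast and finish holding it in the air, still, in front of the inspection camera: upright but tipped forward to match the upward slope of the lens, its round front squarely facing the glass, centred on the lens axis, with the front about 10 cm from the glass. Do not let go at the end, do not touch the camera, and leave the other things on the bench where they are.

Things in the scene. Friction and masses are not known exactly. Their poses are not given: they have to be found in the camera images.
- turntable: round blue model turntable, fixed and not turning, 92 mm across its blue top (104 mm at the foot), 25 mm high; the cast stands centred on it. Origin at the centre of its underside, on the bench.
- stand: denture stand, fixed: dark round foot 68 mm across, thin steel post 14 mm across and 50 mm high, round green cap 36 mm across and 10 mm thick. Origin at the centre of its underside, z up.
- stand_top (a point): centre of the flat top of the stand's green cap, 60 mm above the bench; the denture is to sit with its origin here, in any yaw.
- cast: loose cream plaster cast of an upper jaw, 180-290 g: horseshoe plinth 62 mm wide (y), 61 long (x -39 to +22), 24 high, straight parallel sides from x -8 to +22, round front (-x), flat back (+x); on it a ridge 46 mm wide, 10 high (total 34), hidden under the denture. Origin: underside, on the mid line, 39 mm behind the front; x to the back, z up. Starts upright.
- cast_grip (a point): where the TCP grips the cast, fingers closing along the cast's y on the plinth's sides: (0, 0, 22) mm from the cast's origin; the fingertips then clear the turntable by 3 mm. It needs a firm grip (about 35 N).
- cast_front (a point): foremost point of the cast's round front, at half the plinth's height: at (-39, 0, 12) mm from the cast's origin.
- denture: loose pink denture with ivory teeth, 25 g, horseshoe 58 mm wide (y), 56 long (x -37 to +19), round front (-x). A 3 mm plate; its rim (open at the back) hangs 7 mm below the plate's underside; teeth reach 13 mm above that. Hollow below 50 mm wide. Origin: in the plate's underside, the seating face; x to the back, z up. Starts on the cast, same yaw, 34 mm above its origin.
- denture_grip (a point): where the TCP grips the denture, fingers closing along its y on the rim's straight sides (x -8 to +19 mm, from 7 mm below to 6 mm above its origin): (0, 0, 13) mm from its origin; the tips then clear the cast's plinth, 2 mm wider each side, by 4 mm. About 12 N is enough.
- camera: inspection camera on a fixed dark foot 120 x 90 mm with a post; white head 75 x 56 x 52 mm, black lens tube 38 mm across with an orange ring, highest point about 145 mm above the bench. Origin on the bench straight below the head's pivot, which is 110 mm up; -x is the way the lens looks in plan (roughly to the robot's left).
- lens (a point): centre of the lens glass, about 124 mm above the bench. The lens looks upward at 0.35 rad (20 degrees). Axes: -x is the viewing direction (out of the glass), +x points back into the camera, y level, z square to both.
- focus (a point): point in the air 100 mm straight out from the glass on the lens axis, about 158 mm above the bench, same axes as the lens. The cast's front point is to be held here with the cast's x axis along minus this x, the cast's y along minus this y, and the cast's z along this z.
- monomer: bystander: amber glass bottle with black cap, 40 mm across, 75 mm high; origin under it.
- wax_jar: bystander: white jar with orange lid, 60 mm across, 55 mm high; origin under it.
- bur_block: bystander: small wooden block with 21 burs, 35 x 75 mm, 50 mm high; origin under it.
- lower_cast: bystander: white plaster cast of a lower jaw with teeth and no denture, 60 mm wide, 30 mm high; origin under it.
- dish: bystander: low glass dish, 64 mm across, 22 mm high; origin under it.
- wax_knife: bystander: wax spatula with dark wooden handle, 160 mm long, lying flat.
- stain: bystander: little green glass bottle with white cap, 28 mm across, 55 mm high; origin under it.
Things that resemble listed ones, but are neither listed nor needed, are in the scene too. There is more than one size of the denture; the job needs the smallest.

How it is judged:
By the outcome, as a careful person would: the job done as asked, in the order asked, and still so for the second after the job is handed in, while the arm keeps its last pose, push and grip.
It also fails if it takes over 51 s, if anything falls off the work surface, if the arm or the gripper's body presses on something with over 40 N, if the wrist force passes 120 N, or if a joint passes its speed limit or range.

## Robot

A 6-joint arm with a two-finger parallel gripper is mounted at the origin on the work surface. World frame = base frame: x ahead of the robot, y to its left, z up, the work surface at z = 0. Lengths are in m, angles in rad, forces in N, time in s.
With the tool pointing down it reaches from about 0.375 to 0.925 m from the base axis. Payload 5.7 kg.
Tool frame: the origin (TCP) lies between the finger pads, 19 mm behind the fingertips; this is the grasp point; z points along the fingers, y is the line along which they close (so a half turn about z gives the same grasp; the last joint's range is limited). The gripper opens to 85 mm and grips with 20 to 120 N. Pads are 22 mm wide; open, the fingers measure 114 mm over their backs; the gripper's body (76 mm by 85 mm) begins 54 mm behind the grasp point. The pads swing forward as they close: fully open they stand 13 mm farther back than shut.
Start: joints at [1.173, 0.359, 1.51, -0, 1.272, -0.115], TCP at [0.167, 0.576, 0.25] pointing down, gripper open.
Joint ranges: [-2.97, 2.97], [-1.01, 2.36], [0.21, 2.38], [-0.96, 4.11], [0.2, 2.71], [-2.98, 2.98]. Speed limits (rad/s): [2.39, 2.39, 3.14, 3.14, 3.14, 3.14].

## Interface

Orientations are given as a unit quaternion [w, x, y, z].
In Python, from cell import ctrl, eyes, order, finder gives the robot as it stands.
- The arm moves only by the tool drive_tool, never from a script. Its argument "deltas" is a list of rows, each an object of numbers: "x", "y", "z": the shift along the tool's x, y, z in cm; "ax", "ay", "az": the turn, a rotation vector about the tool's x, y, z in degrees. A call has 1 to 8 rows; each row shifts and turns the commanded pose from where the row before left it, along the tool's axes as they then stand; what a row does not reach is not made up. A row lasts 1/10 s, in which the tool goes at most 50 mm and 8.59 degrees, less where a joint would pass 70% of its speed; a pose out of reach is approached as far as the arm can. A call is refused whole if a number of a shift passes 5 or a number of a turn 8.59, either way. A call with a gripper value outside its range is refused whole. "gripper" is the closure, from 0 (fully open) to 1 (shut), set as the call begins (left out, the last holds). The fingers move at their own pace and stop on an object; the grip force is fixed at half the most. Time passes only in rows, so rows that do not move let the fingers close. It gives the time, the measured TCP pose, the force, the opening and the grip force at its end, in the units of the state.
- ctrl.get_state(): the state, without advancing time (a new reading comes with each control period).
- eyes.snapshot(name): name is "side" or "top"; returns a dict with "frame" (480x640x3 uint8, red, green, blue), "fx", "fy", "cx", "cy" (pixels), "dist" ([k1, k2, p1, p2, k3] as OpenCV has them; the pictures are not rectified), "R" (3x3) and "t" (3): a world point X has camera coordinates R X + t. Camera axes: x right, y down, z forward; pixel columns grow to the right and rows downward; lengths in m; the calibration is good to about 2 mm. A picture is of the moment at which its call begins. There is no depth.
- order.close_job(): hands the job in; it is judged then, once.
Trained networks look in the newest picture that a camera, given by its name, has taken for a name from the list of things; names that differ only in an ending like _2 or _b are one class to them, and where a whole thing is asked for, a point or a joint stands for the part that bears it (a point fixed in the world has none). Each returns a list of dicts, best first, with "p" (0 to 1); they miss things now and then, are a little off and sometimes report something else, mostly with a low value. They report only what shows in the picture. A call takes as long as a camera call. They do not tell look-alikes from the thing itself.
- finder.outline_of(camera, thing): "mask" (480x640 bool, what is visible of it).
- finder.place_of(camera, thing): "xyz" ([x, y, z] in m, in world coordinates, good to about 4 mm: a listed point, or the origin of a listed thing).
The state is a dict: "t": time; "joint_pos": joint angles; "qd": joint speeds; "joint_torque": joint torques, N m; "tool_pos": TCP position; "tool_rot": TCP orientation; "force": force on the tool from outside, world axes, zero at the start; "wrist_torque": the same for the moment, N m; "finger_gap": finger opening in m; "gripper_force": force on a finger pad.
Only numpy, scipy, OpenCV 4.12 (cv2) and the standard library are available. Lean on these libraries where they do the work, as an engineer would, in place of code of your own. Each camera call takes 0.05 s, during which the arm holds its last target. There are 200 camera calls.

## Working session

There is one attempt and no reset: what is moved stays moved. The work goes in short steps, Python scripts to look and compute and a tool call to move; the robot and the scene stay as the last step left them, time stands still between calls to the robot, and variables do not carry over. Pictures are saved under pics/ and viewed, at most 10 in all, crops included, and the job is handed in when it is done.

Besides the shell and the picture viewer there is one more tool, called as name(argument=value, ...), one argument or row to a line, values as JSON. drive_tool: Moves the arm, as the interface text tells. Its arguments: {"type":"object","properties":{"deltas":{"type":"array","items":{"type":"object","properties":{"x":{"type":"number"},"y":{"type":"number"},"z":{"type":"number"},"ax":{"type":"number"},"ay":{"type":"number"},"az":{"type":"number"}}}},"gripper":{"type":"number"}},"required":["deltas"]}

```bash
mkdir -p pics; ls; python3 - <<'E'
from cell import ctrl, eyes, order, finder
import cv2,numpy as np
ims={}
for n in("top","side"):
    s=eyes.snapshot(n); cv2.imwrite(f"pics/{n}0.png",s["frame"][:,:,::-1])
    print(n,s["fx"],s["cx"],s["cy"],s["dist"],np.round(s["R"],3).tolist(),np.round(s["t"],3))
    for th in("denture","cast","stand_top","turntable","lens","focus","camera","cast_front","stand"):
        try: print(th,[(round(d["p"],2),np.round(d["xyz"],3).tolist()) for d in finder.place_of(n,th)])
        except Exception as e: print(th,e)
st=ctrl.get_state();print({k:np.round(v,3).tolist() for k,v in st.items()})
E
```

```text
pics
top 514.7695521489849 320.9918872571578 236.8231456670202 [-0.05299482  0.          0.          0.          0.        ] [[0.002, -1.0, -0.001], [-0.992, -0.002, -0.124], [0.124, 0.001, -0.992]] [0.022 0.573 1.19 ]
denture [(0.97, [0.544, 0.223, 0.058]), (0.82, [0.607, 0.072, 0.007]), (0.7, [0.427, 0.342, 0.01])]
cast [(0.46, [0.538, 0.225, 0.024])]
stand_top [(0.71, [0.482, 0.039, 0.061])]
turntable [(0.73, [0.713, 0.294, -0.0]), (0.61, [0.536, 0.22, 0.001])]
lens [(0.69, [0.519, -0.365, 0.121])]
focus [(0.74, [0.703, 0.151, -0.001])]
camera []
cast_front [(0.65, [0.527, 0.183, 0.038])]
stand [(0.55, [0.478, 0.038, 0.005]), (0.34, [0.535, 0.224, 0.002])]
side 523.2054171491437 310.79473048579445 241.0816418718578 [-0.03586097  0.          0.          0.          0.        ] [[-0.999, -0.032, -0.012], [-0.015, 0.71, -0.704], [0.031, -0.703, -0.71]] [0.544 0.071 1.384]
denture [(0.85, [0.608, 0.073, 0.005]), (0.84, [0.543, 0.222, 0.061]), (0.47, [0.383, 0.133, 0.0]), (0.29, [0.483, 0.037, 0.057])]
cast [(0.59, [0.537, 0.226, 0.026]), (0.58, [0.722, -0.017, -0.005])]
stand_top [(0.97, [0.48, 0.037, 0.06])]
turntable [(0.64, [0.54, 0.222, -0.001]), (0.64, [0.478, 0.036, -0.0]), (0.25, [0.72, 0.072, -0.003])]
lens [(0.7, [0.518, -0.361, 0.122])]
focus [(0.74, [0.481, 0.037, 0.06]), (0.73, [0.536, 0.225, 0.047]), (0.57, [0.526, -0.269, 0.16])]
camera [(0.89, [0.509, -0.4, 0.001])]
cast_front [(0.58, [0.526, 0.185, 0.036])]
stand [(0.81, [0.476, 0.032, -0.0]), (0.42, [0.541, 0.224, -0.0])]
{'t': 1.0, 'joint_pos': [1.173, 0.359, 1.51, -0.0, 1.272, -0.115], 'qd': [-0.0, -0.0, -0.002, -0.0, -0.0, 0.0], 'joint_torque': [-0.001, -52.759, -27.905, -0.0, 0.002, 0.0], 'tool_pos': [0.167, 0.576, 0.25], 'tool_rot': [-0.0, 0.141, 0.99, -0.0], 'force': [-0.184, -0.175, 0.475], 'wrist_torque': [0.022, 0.018, -0.001], 'gripper_force': 0.0, 'finger_gap': 0.085}
```

View pics/top0.png

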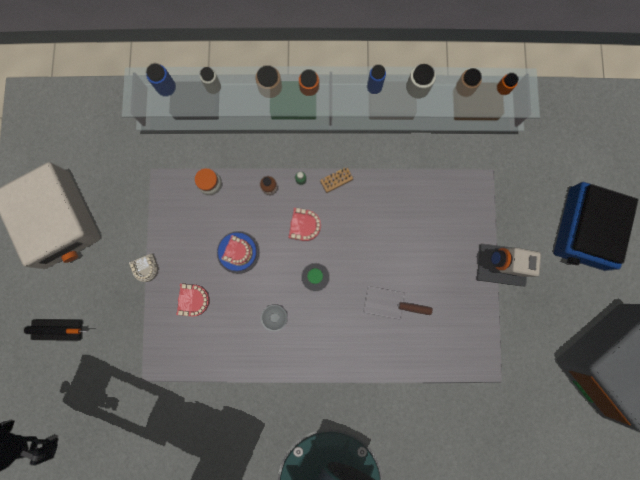

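View pics/side0.png

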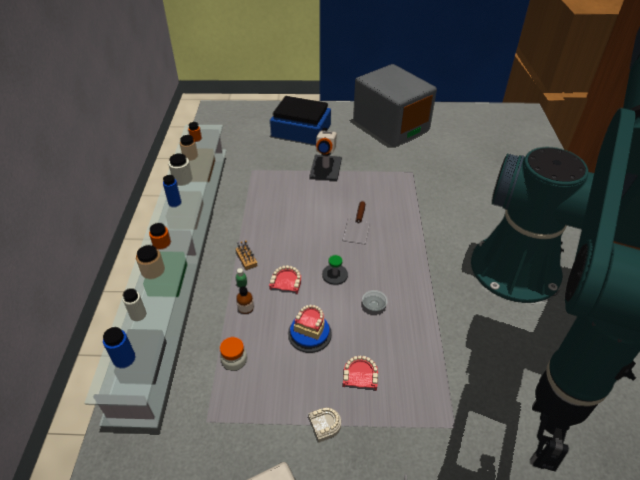

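```bash
cat > h.py <<'E'
from cell import ctrl, eyes, order, finder
import cv2,numpy as np
from scipy.optimize import least_squares
def cam(s):
    K=np.array([[s["fx"],0,s["cx"]],[0,s["fy"],s["cy"]],[0,0,1]]);return K,np.array(s["dist"]),np.array(s["R"]),np.array(s["t"])
def ray(s,uv):
    K,d,R,t=cam(s);n=cv2.undistortPoints(np.array(uv,float).reshape(-1,1,2),K,d)[:,0]
    return -R.T@t, np.c_[n,np.ones(len(n))]@R
def atz(s,uv,z):
    o,d=ray(s,uv);return o+d*((z-o[2])/d[:,2])[:,None]
def proj(s,P):
    K,d,R,t=cam(s);return cv2.projectPoints(np.array(P,float).reshape(-1,3),cv2.Rodrigues(R)[0],t,K,d)[0][:,0]
E
python3 - <<'E'
from h import *
tops=eyes.snapshot("top");a=tops["frame"][205:325,160:350]
side=eyes.snapshot("side");b=side["frame"][255:405,215:395]
b2=side["frame"][120:190,295:355]; c2=tops["frame"][235:295,470:550]
f=lambda i,w,h:cv2.resize(i,(w,h),interpolation=cv2.INTER_CUBIC)
im=np.vstack([np.hstack([f(a,475,300),f(b,325,300)]),np.hstack([f(b2,257,300),f(c2,400,300),np.zeros((300,143,3),np.uint8)])])
cv2.imwrite("pics/crop1.png",im[:,:,::-1])
for n,s in(("top",tops),("side",side)):
    for th in ("denture","cast","turntable","stand_top","lens"):
        for m in finder.outline_of(n,th):
            M=m["mask"].astype(np.uint8); ys,xs=np.where(M); print(n,th,round(m["p"],2),M.sum(),xs.min(),xs.max(),ys.min(),ys.max(),cv2.minAreaRect(np.c_[xs,ys].astype(np.float32)))
E
```

```text
top denture 0.87 911 177 209 283 316 ((193.40245056152344, 299.8780212402344), (31.252124786376953, 32.79816818237305), 6.340191841125488)
top denture 0.79 501 224 250 236 262 ((237.7000274658203, 250.6000213623047), (23.255107879638672, 24.59674644470215), 26.56505012512207)
top denture 0.58 800 289 319 208 239 ((304.7308044433594, 224.15386962890625), (29.520265579223633, 30.636577606201172), 7.125016689300537)
top turntable 0.73 715 217 259 232 273 ((238.00003051757812, 252.00003051757812), (41.01219177246094, 41.01219177246094), 45.0)
top turntable 0.64 561 130 157 254 281 ((145.0750732421875, 268.8470458984375), (24.376880645751953, 26.239742279052734), 64.79888153076172)
top stand_top 0.74 601 301 328 263 290 ((314.5000305175781, 276.0000305175781), (27.577163696289062, 26.16295051574707), 45.0)
top stand_top 0.43 43 242 252 251 264 ((248.12001037597656, 258.3399963378906), (4.200000762939453, 16.40000343322754), 36.86989212036133)
top lens 0.63 1213 490 540 247 276 ((514.87841796875, 260.729736328125), (50.6348876953125, 27.454631805419922), 9.462321281433105)
side denture 0.9
[... 822 characters left out ...]
094), (26.587217330932617, 16.54629898071289), 81.8698959350586)
side turntable 0.46 811 308 340 408 441 ((325.7413635253906, 422.6034240722656), (31.011119842529297, 29.525558471679688), 68.19859313964844)
side turntable 0.42 351 236 256 243 270 ((245.4000244140625, 256.8000183105469), (25.93838882446289, 14.310833930969238), 63.43495178222656)
side stand_top 0.84 506 322 347 256 284 ((332.941650390625, 271.1606140136719), (27.427141189575195, 23.92323112487793), 64.98310089111328)
side stand_top 0.27 360 236 253 286 313 ((243.86997985839844, 299.5899658203125), (27.152902603149414, 16.54629898071289), 81.8698959350586)
side lens 0.64 415 316 336 131 153 ((326.0, 142.0), (22.0, 20.0), 90.0)
```

View pics/crop1.png

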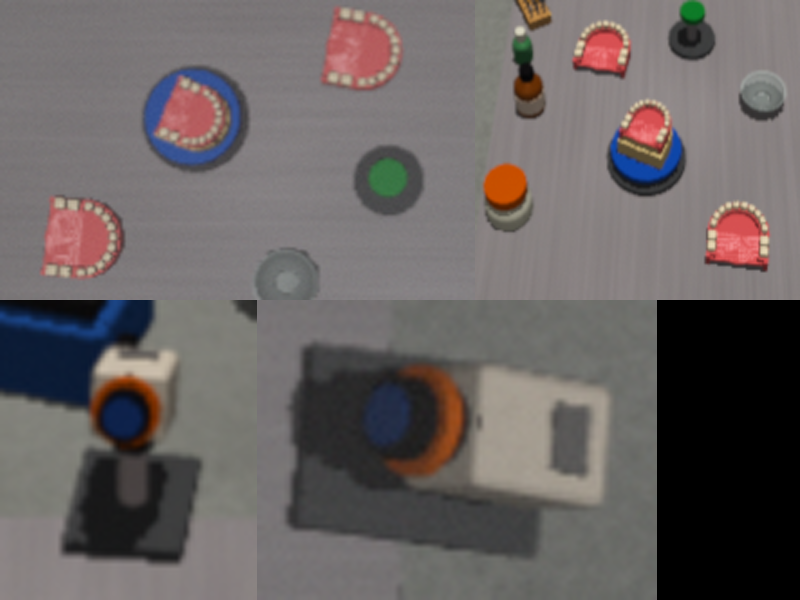

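```bash
cat >> h.py <<'E'
def edge(g,p,q,w=3,n=25):
    p,q=np.array(p,float),np.array(q,float);d=(q-p)/np.linalg.norm(q-p);nn=np.array([-d[1],d[0]])
    o=np.arange(-w,w+.01,.1);pts=[]
    for a in np.linspace(.08,.92,n):
        c=p+a*(q-p)+o[:,None]*nn
        v=cv2.remap(g,c[:,0].astype(np.float32)[None],c[:,1].astype(np.float32)[None],cv2.INTER_CUBIC)[0]
        dv=np.abs(np.gradient(cv2.GaussianBlur(v[None],(0,0),4)[0]));k=dv>.5*dv.max();pts.append(c[0]+0 if not k.any() else (c*(dv*k)[:,None]).sum(0)/(dv*k).sum())
    vx,vy,x,y=cv2.fitLine(np.array(pts,np.float32),cv2.DIST_HUBER,0,.01,.01).ravel();u=np.array([vx,vy]);x0=np.array([x,y])
    return [x0+u*((e-x0)@u) for e in(p,q)]
def shape(pose,outl,zs):
    x,y,z,yaw=pose;c,s=np.cos(yaw),np.sin(yaw)
    return np.array([[x+c*a-s*b,y+s*a+c*b,z+h] for a,b in outl for h in zs])
def hs(r,xb):
    t=np.linspace(np.pi/2,1.5*np.pi,25);return [(xb,r),(xb,-r)]+[(-8+r*np.cos(a),r*np.sin(a)) for a in t]
CAST=np.array(hs(31,22))/1e3; DEN=np.array(hs(29,19))/1e3
def sil(s,sets,roi,k=4):
    x0,y0,x1,y1=roi;m=np.zeros(((y1-y0)*k,(x1-x0)*k),np.uint8)
    for P in sets:
        h=cv2.convexHull(((proj(s,P)-[x0-.5,y0-.5])*k).astype(np.float32));cv2.fillConvexPoly(m,np.round(h*16).astype(np.int32),255,shift=4)
    return cv2.resize(m,(x1-x0,y1-y0),interpolation=cv2.INTER_AREA)/255.
E
python3 - <<'E'
from h import *
from scipy.optimize import minimize
S={n:eyes.snapshot(n) for n in("top","side")}
import pickle;pickle.dump(S,open("S.pkl","wb"))
R={"top":(217,230,260,274),"side":(286,300,334,350)}
W={}
for n in S:
    x0,y0,x1,y1=R[n];f=S[n]["frame"][y0:y1,x0:x1].astype(float)
    d=f[...,0]-f[...,2]; W[n]=np.clip((d+0)/50,0,1); print(n,np.percentile(d,[5,25,50,75,95]),W[n].sum())
    cv2.imwrite(f"pics/m_{n}.png",cv2.resize(np.hstack([W[n]*255,f.mean(2)]),None,fx=6,fy=6))
def cost(p,ns=("top","side"),shift=None):
    e=0
    for n in ns:
        m=sil(S[n],[shape((p[0],p[1],.025,p[2]),CAST,(0,.024)),shape((p[0],p[1],.059,p[2]),DEN,(-.007,.010))],R[n]);e+=np.abs(m-W[n]).sum()
    return e
for ns in(("top",),("side",),("top","side")):
    r=min((minimize(cost,[.538,.223,y],args=(ns,),method="Nelder-Mead",options=dict(initial_simplex=[[.538,.223,y],[.544,.223,y],[.538,.229,y],[.538,.223,y+.15]])) for y in(1.1,1.3)),key=lambda r:r.fun);print(ns,np.round(r.x,4),r.fun)
# turntable / stand ellipses
for n,roi in(("top",(212,226,264,280)),("side",(282,310,338,356))):
    x0,y0,x1,y1=roi;f=S[n]["frame"][y0:y1,x0:x1].astype(int)
    m=((f[...,2]-f[...,0])>40).astype(np.uint8);c=max(cv2.findContours(m,0,cv2.CHAIN_APPROX_NONE)[0],key=len);h=cv2.convexHull(c)
    e=cv2.fitEllipse(h);print("tt",n,e,atz(S[n],np.array(e[0])+[x0,y0],.025))
for n,roi in(("top",(300,262,330,292)),("side",(322,252,350,275))):
    x0,y0,x1,y1=roi;f=S[n]["frame"][y0:y1,x0:x1].astype(float);w=np.clip((f[...,1]-f[...,0]-15)/50,0,1);yy,xx=np.mgrid[y0:y1,x0:x1]
    c=[(w*xx).sum()/w.sum(),(w*yy).sum()/w.sum()];print("cap",n,c,w.sum(),atz(S[n],c,.06),atz(S[n],c,.055))
for n,roi in(("top",(486,244,508,272)),("side",(312,132,340,158))):
    x0,y0,x1,y1=roi;f=S[n]["frame"][y0:y1,x0:x1].astype(float);w=np.clip((f[...,2]-f[...,0]-12)/30,0,1);yy,xx=np.mgrid[y0:y1,x0:x1]
    c=[(w*xx).sum()/w.sum(),(w*yy).sum()/w.sum()];o,d=ray(S[n],c);print("glass",n,c,w.sum(),atz(S[n],c,.124))
    if n=="top":o1,d1=o,d[0]
d=d[0];ab=np.linalg.lstsq(np.c_[d1,-d],o-o1,rcond=None)[0];print("glass tri",o1+ab[0]*d1,o+ab[1]*d)
g={n:S[n]["frame"].mean(2).astype(np.float32) for n in S}
cr=lambda u,v,x,y,k:(x+u/k-.3,y+v/k-.3)
for nm,p,q in(("left",(310,45),(290,225)),("bottom",(290,225),(540,255)),("top",(310,45),(380,52))):
    P=[cr(p[0]-257+257-257,p[1],470,235,5),cr(q[0]-257,q[1],470,235,5)];e=edge(g["top"],*P);X=atz(S["top"],e,.01);v=X[1]-X[0];print("top",nm,np.round(e,1).tolist(),np.degrees(np.arctan2(v[1],v[0])))
for nm,p,q in(("left",(85,150),(65,250)),("bottom",(65,253),(180,261)),("right",(200,158),(180,260))):
    P=[cr(*p,295,120,4.283),cr(*q,295,120,4.283)];e=edge(g["side"],*P);X=atz(S["side"],e,.01);v=X[1]-X[0];print("side",nm,np.round(e,1).tolist(),np.degrees(np.arctan2(v[1],v[0])))
E
cd pics; python3 -c "
import cv2,numpy as np
a=cv2.imread('m_top.png');b=cv2.imread('m_side.png');w=max(a.shape[1],b.shape[1])
p=lambda i:np.pad(i,((0,0),(0,w-i.shape[1]),(0,0)))
cv2.imwrite('m.png',np.vstack([p(a),p(b)]))"
```

```text
top [-92. -43.   2.  37.  86.] 565.8199999999999
side [-152.   -1.    7.   44.  128.] 844.86
('top',) [0.54   0.2276 1.1653] 153.25294117647059
('side',) [0.5405 0.2194 1.2015] 207.2592156862745
('top', 'side') [0.5398 0.2236 1.2013] 398.62039215686275
tt top ((24.532817840576172, 25.30978775024414), (37.80445861816406, 38.45912170410156), 44.101905822753906) [[0.53845266 0.2257892  0.025     ]]
tt side ((27.31470489501953, 19.187091827392578), (33.847225189208984, 39.384925842285156), 88.92400360107422) [[0.54020949 0.22624579 0.025     ]]
cap top [np.float64(314.7161810613944), np.float64(275.66506243496355)] 153.76 [[0.47891902 0.03761006 0.06      ]] [[0.47916608 0.03767665 0.055     ]]
cap side [np.float64(335.0739917434106), np.float64(260.23737694506195)] 125.96 [[0.48069422 0.03778031 0.06      ]] [[0.48058696 0.03317279 0.055     ]]
glass top [np.float64(495.70893854748607), np.float64(257.53407821229047)] 59.66666666666667 [[ 0.51610379 -0.36311478  0.124     ]]
glass side [np.float64(319.4167828268749), np.float64(142.94675216057985)] 119.56666666666666 [[ 0.52925266 -0.38492777  0.124     ]]
glass tri [ 0.5146386  -0.35724648  0.14120171] [ 0.52869171 -0.35794595  0.14263732]
top left [[478.3, 243.6], [475.8, 279.7]] 174.04567591935438
top bottom [[476.3, 280.0], [526.2, 286.6]] -97.52108353836138
top top [[480.4, 243.0], [494.3, 244.8]] -97.1076078743944
side left [[315.4, 155.0], [308.4, 177.6]] 81.1163088853083
side bottom [[309.9, 178.8], [336.7, 181.2]] 172.97143740177833
side right [[341.9, 156.7], [337.1, 180.5]] 82.5887693377011[ WARN:0@2.536] global loadsave.cpp:1063 imwrite_ Unsupported depth image for selected encoder is fallbacked to CV_8U.
```

View pics/m.png

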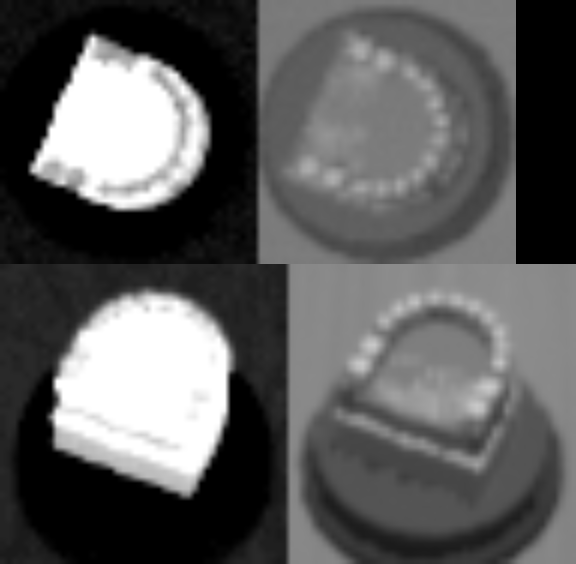

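```bash
python3 - <<'E'
from h import *
from scipy.optimize import minimize
import pickle;S=pickle.load(open("S.pkl","rb"))
R={"top":(217,230,260,274),"side":(286,300,334,350)}
W={}
for n in S:
    x0,y0,x1,y1=R[n];f=S[n]["frame"][y0:y1,x0:x1].astype(float)
    m=((f[...,0]-f[...,2])>14).astype(np.uint8);c=max(cv2.findContours(m,0,2)[0],key=cv2.contourArea);m[:]=0;cv2.drawContours(m,[c],-1,1,-1);W[n]=m.astype(float)
def cost(p,ns,h=.010,off=0):
    e=0
    for n in ns:
        m=sil(S[n],[shape((p[0],p[1],.025,p[2]),CAST,(0,.024)),shape((p[0],p[1],.059,p[2]),DEN,(-.007,.003)),shape((p[0],p[1],.059,p[2]),DEN*.95,(h,))],R[n]);e+=np.abs(m-W[n]).sum()
    return e
for h in(.006,.012):
  for ns in(("top",),("side",),("top","side")):
    r=min((minimize(cost,[.538,.223,y],args=(ns,h),method="Nelder-Mead",options=dict(initial_simplex=[[.538,.223,y],[.544,.223,y],[.538,.229,y],[.538,.223,y+.15]])) for y in(1.1,1.2,1.3)),key=lambda r:r.fun);print(h,ns,np.round(r.x,4),r.fun)
for nm,p,q in(("back plinth bottom",(52,450-264),(192,497-264)),("side bottom",(192,233),(225,170))):
    P=[(286+a/6-.4,300+b/6-.4) for a,b in(p,q)];e=edge(S["side"]["frame"][...,0].astype(np.float32)-S["side"]["frame"][...,2],*P);X=atz(S["side"],e,.025);v=X[1]-X[0];print(nm,np.round(X,4).tolist(),np.linalg.norm(v),np.degrees(np.arctan2(v[1],v[0])))
n="side";x0,y0,x1,y1=(316,138,333,154);f=S[n]["frame"][y0:y1,x0:x1].astype(float);w=((f[...,2]-f[...,0])>15)*1.
print((w*1).astype(int));yy,xx=np.mgrid[y0:y1,x0:x1];c=[(w*xx).sum()/w.sum(),(w*yy).sum()/w.sum()];print(c,atz(S[n],c,.124))
o,d=ray(S[n],c);o1,d1=ray(S["top"],(495.7,257.5));ab=np.linalg.lstsq(np.c_[d1[0],-d[0]],o-o1,rcond=None)[0];print("tri",o1+ab[0]*d1,o+ab[1]*d)
print("foot corners",[atz(S["top"],p,.01) for p in((478.3,243.2),(475.9,279.9))])
E
```

```text
0.006 ('top',) [0.5398 0.2279 1.1878] 53.57254901960784
0.006 ('side',) [0.5409 0.2178 1.2233] 50.34901960784313
0.006 ('top', 'side') [0.5403 0.2233 1.2162] 236.62745098039215
0.012 ('top',) [0.5393 0.2267 1.1905] 61.01176470588236
0.012 ('side',) [0.5408 0.2199 1.1728] 52.239215686274505
0.012 ('top', 'side') [0.5402 0.2238 1.2105] 191.1686274509804
back plinth bottom [[0.5755, 0.2323, 0.025], [0.5211, 0.2546, 0.025]] 0.05884223545611996 157.78771835271215
side bottom [[0.5192, 0.2522, 0.025], [0.5068, 0.2227, 0.025]] 0.032010896422343435 -112.734690447307
[[0 0 0 0 0 0 0 0 0 0 0 0 0 0 0 0 0]
 [0 0 0 0 0 0 0 0 0 0 0 0 0 0 0 0 0]
 [0 0 0 0 0 0 0 0 0 0 0 0 0 0 0 0 0]
 [0 0 0 0 0 0 0 0 0 0 0 0 0 0 0 0 0]
 [0 0 0 0 0 0 1 1 1 0 0 0 0 0 0 0 0]
 [0 0 0 0 0 1 1 1 1 1 1 0 0 0 0 0 0]
 [0 0 0 0 1 1 1 1 1 1 1 1 0 0 0 0 0]
 [0 0 0 1 1 1 1 1 1 1 1 1 1 0 0 0 0]
 [0 0 0 1 1 1 1 1 1 1 1 1 1 0 0 0 0]
 [0 0 0 1 1 1 1 1 1 1 1 1 1 0 0 0 0]
 [0 0 0 1 1 1 1 1 1 1 1 1 1 0 0 0 0]
 [0 0 0 1 1 1 1 1 1 1 1 1 0 0 0 0 0]
 [0 0 0 0 1 1 1 1 1 1 1 1 0 0 0 0 0]
 [0 0 0 0 0 1 1 1 1 1 1 0 0 0 0 0 0]
 [0 0 0 0 0 0 0 0 0 0 0 0 0 0 0 0 0]
 [0 0 0 0 0 0 0 0 0 0 0 0 0 0 0 0 0]]
[np.float64(323.425), np.float64(146.7875)] [[ 0.51681107 -0.36513401  0.124     ]]
tri [[ 0.51603205 -0.3625083   0.12572784]] [[ 0.51678122 -0.36255576  0.1258079 ]]
foot corners [array([[ 0.56085568, -0.36042702,  0.01      ]]), array([[ 0.47152544, -0.3514894 ,  0.01      ]])]
```

```bash
cat >> h.py <<'E'
from scipy.spatial.transform import Rotation as Ro
import json
def st(): 
    s=ctrl.get_state();q=s["tool_rot"];return s,np.array(s["tool_pos"]),Ro.from_quat([q[1],q[2],q[3],q[0]])
def down(h,tilt=0): # tool x heading h deg, elevated by tilt, y level
    h,t=np.radians([h,tilt]);x=[np.cos(h)*np.cos(t),np.sin(h)*np.cos(t),np.sin(t)];y=[np.sin(h),-np.cos(h),0];return Ro.from_matrix(np.c_[x,y,np.cross(x,y)])
def rows(p0,r0,p1,r1,n):
    """n equal rows with smooth ends"""
    u=np.arange(n+1)/n; w=(r0.inv()*r1).as_rotvec();p,r=p0,r0;out=[]
    for i in range(1,n+1):
        tp=p0+(p1-p0)*u[i];tr=r0*Ro.from_rotvec(w*u[i])
        d=np.round(r.inv().apply(tp-p)*100,2);a=np.round(np.degrees((r.inv()*tr).as_rotvec()),2)
        p=p+r.apply(d/100);r=r*Ro.from_rotvec(np.radians(a));out.append(dict(zip(("x","y","z","ax","ay","az"),[*d.tolist(),*a.tolist()])))
    for k in range(0,n,8):print(json.dumps([{a:b for a,b in o.items() if b} for o in out[k:k+8]]))
    print("end",p,np.degrees((r.inv()*r1).magnitude()),max(np.linalg.norm([o[k] for k in"xyz"]) for o in out))
E
python3 - <<'E'
from h import *
s,p,r=st();print(s["t"]);rows(p,r,np.array([.5395,.2245,.14]),down(67.8),13)
E
```

```text
1.7
[{"x": -3.5, "y": -1.8, "z": 0.85, "az": 7.38}, {"x": -3.71, "y": -1.33, "z": 0.84, "az": 7.39}, {"x": -3.85, "y": -0.85, "z": 0.85, "az": 7.38}, {"x": -3.92, "y": -0.34, "z": 0.84, "az": 7.39}, {"x": -3.93, "y": 0.16, "z": 0.85, "az": 7.38}, {"x": -3.89, "y": 0.66, "z": 0.85, "az": 7.39}, {"x": -3.76, "y": 1.16, "z": 0.84, "az": 7.38}, {"x": -3.58, "y": 1.64, "z": 0.85, "az": 7.38}]
[{"x": -3.35, "y": 2.08, "z": 0.84, "az": 7.39}, {"x": -3.04, "y": 2.49, "z": 0.85, "az": 7.38}, {"x": -2.71, "y": 2.87, "z": 0.85, "az": 7.39}, {"x": -2.31, "y": 3.18, "z": 0.84, "az": 7.38}, {"x": -1.88, "y": 3.46, "z": 0.85, "az": 7.39}]
end [0.53947319 0.22452492 0.13997418] 0.006224885364527482 4.037759279600507
```

drive_tool(
  deltas=[
    {"x": -3.5,"y": -1.8,"z": 0.85,"az": 7.38},
    {"x": -3.71,"y": -1.33,"z": 0.84,"az": 7.39},
    {"x": -3.85,"y": -0.85,"z": 0.85,"az": 7.38},
    {"x": -3.92,"y": -0.34,"z": 0.84,"az": 7.39},
    {"x": -3.93,"y": 0.16,"z": 0.85,"az": 7.38},
    {"x": -3.89,"y": 0.66,"z": 0.85,"az": 7.39},
    {"x": -3.76,"y": 1.16,"z": 0.84,"az": 7.38},
    {"x": -3.58,"y": 1.64,"z": 0.85,"az": 7.38},
  ],
  gripper=0,
)

```text
schema error: expected keys x, y, z, ax, ay, az
```

drive_tool(
  deltas=[
    {"x": -3.35,"y": 2.08,"z": 0.84,"az": 7.39},
    {"x": -3.04,"y": 2.49,"z": 0.85,"az": 7.38},
    {"x": -2.71,"y": 2.87,"z": 0.85,"az": 7.39},
    {"x": -2.31,"y": 3.18,"z": 0.84,"az": 7.38},
    {"x": -1.88,"y": 3.46,"z": 0.85,"az": 7.39},
    {},
    {},
  ],
)

```text
schema error: expected keys x, y, z, ax, ay, az
```

drive_tool(
  deltas=[
    {"x": -3.5,"y": -1.8,"z": 0.85,"ax": 0,"ay": 0,"az": 7.38},
    {"x": -3.71,"y": -1.33,"z": 0.84,"ax": 0,"ay": 0,"az": 7.39},
    {"x": -3.85,"y": -0.85,"z": 0.85,"ax": 0,"ay": 0,"az": 7.38},
    {"x": -3.92,"y": -0.34,"z": 0.84,"ax": 0,"ay": 0,"az": 7.39},
    {"x": -3.93,"y": 0.16,"z": 0.85,"ax": 0,"ay": 0,"az": 7.38},
    {"x": -3.89,"y": 0.66,"z": 0.85,"ax": 0,"ay": 0,"az": 7.39},
    {"x": -3.76,"y": 1.16,"z": 0.84,"ax": 0,"ay": 0,"az": 7.38},
    {"x": -3.58,"y": 1.64,"z": 0.85,"ax": 0,"ay": 0,"az": 7.38},
  ],
  gripper=0,
)

```text
t: 2.5
tool_pos: [0.3975, 0.3586, 0.1821]
tool_rot: [0.0, 0.613, 0.79, 0.0]
force: [1.5, 1.0, 0.2]
finger_gap: 0.0855
gripper_force: 0.0
```

drive_tool(
  deltas=[
    {"x": -3.35,"y": 2.08,"z": 0.84,"ax": 0,"ay": 0,"az": 7.39},
    {"x": -3.04,"y": 2.49,"z": 0.85,"ax": 0,"ay": 0,"az": 7.38},
    {"x": -2.71,"y": 2.87,"z": 0.85,"ax": 0,"ay": 0,"az": 7.39},
    {"x": -2.31,"y": 3.18,"z": 0.84,"ax": 0,"ay": 0,"az": 7.38},
    {"x": -1.88,"y": 3.46,"z": 0.85,"ax": 0,"ay": 0,"az": 7.39},
    {"x": 0,"y": 0,"z": 0,"ax": 0,"ay": 0,"az": 0},
    {"x": 0,"y": 0,"z": 0,"ax": 0,"ay": 0,"az": 0},
  ],
)

```text
t: 3.2
tool_pos: [0.5398, 0.2238, 0.1396]
tool_rot: [-0.0, 0.83, 0.557, -0.0]
force: [0.5, 0.1, -0.3]
finger_gap: 0.0853
gripper_force: 0.0
```

```bash
sed -i 's/{a:b for a,b in o.items() if b}/o/' h.py; python3 - <<'E'
from h import *
s,p,r=st();print(s["t"],p,np.round(s["joint_pos"],2),s["force"]);
S={n:eyes.snapshot(n) for n in("top","side")}
f=lambda i:cv2.resize(i,(400,400),interpolation=cv2.INTER_CUBIC)
cv2.imwrite("pics/c2.png",np.hstack([f(S["top"]["frame"][210:290,195:275]),f(S["side"]["frame"][265:365,260:360])])[:,:,::-1])
rows(p,r,np.array([.5395,.2245,.072]),down(67.8),4)
E
```

```text
3.2 [0.53981543 0.22381454 0.13964486] [0.27 0.46 1.66 0.   1.02 0.66] [ 0.51381598  0.05932312 -0.28870219]
[{"x": 0.01, "y": -0.01, "z": 1.69, "ax": -0.01, "ay": 0.0, "az": -0.02}, {"x": 0.02, "y": -0.02, "z": 1.69, "ax": -0.01, "ay": 0.01, "az": -0.01}, {"x": 0.01, "y": -0.01, "z": 1.69, "ax": -0.01, "ay": 0.0, "az": -0.02}, {"x": 0.01, "y": -0.01, "z": 1.69, "ax": -0.02, "ay": 0.01, "az": -0.01}]
end [0.53950212 0.22446444 0.07204501] 0.005190079112223437 1.6902366698187565
```

View pics/c2.png

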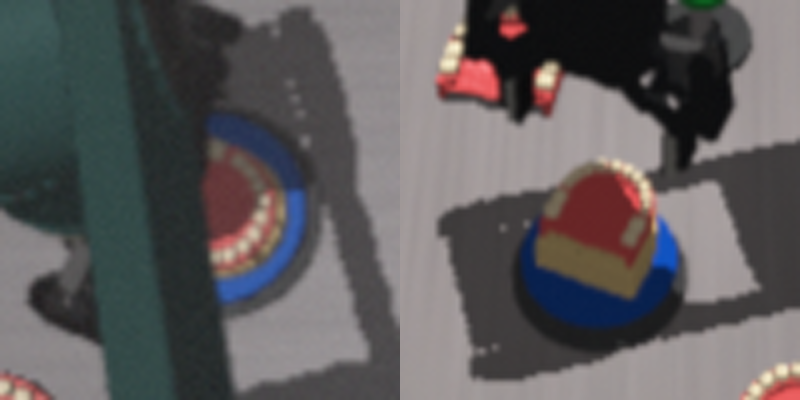

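Side crop: denture still on the cast at about (600,215), and the fingers straddle its line at (515,100) and (680,150), aligned with its sides. I'll descend and grip.

drive_tool(
  deltas=[
    {"x": 0.03,"y": -0.06,"z": 2.0,"ax": 0,"ay": 0,"az": 0},
    {"x": 0,"y": 0,"z": 2.0,"ax": 0,"ay": 0,"az": 0},
    {"x": 0,"y": 0,"z": 1.8,"ax": 0,"ay": 0,"az": 0},
    {"x": 0,"y": 0,"z": 0.95,"ax": 0,"ay": 0,"az": 0},
    {"x": 0,"y": 0,"z": 0,"ax": 0,"ay": 0,"az": 0},
  ],
)

```text
t: 3.8
tool_pos: [0.5374, 0.2256, 0.0716]
tool_rot: [-0.0, 0.83, 0.558, -0.001]
force: [-0.5, -1.0, 0.4]
finger_gap: 0.0851
gripper_force: 0.0
```

drive_tool(
  deltas=[
    {"x": 0,"y": 0,"z": 0,"ax": 0,"ay": 0,"az": 0},
    {"x": 0,"y": 0,"z": 0,"ax": 0,"ay": 0,"az": 0},
    {"x": 0,"y": 0,"z": 0,"ax": 0,"ay": 0,"az": 0},
    {"x": 0,"y": 0,"z": 0,"ax": 0,"ay": 0,"az": 0},
    {"x": 0,"y": 0,"z": 0,"ax": 0,"ay": 0,"az": 0},
  ],
  gripper=0.4,
)

```text
t: 4.3
tool_pos: [0.5399, 0.2255, 0.0741]
tool_rot: [0.0, 0.83, 0.558, 0.001]
force: [-1.2, 0.4, 4.3]
finger_gap: 0.056
gripper_force: 63.2
```

drive_tool(
  deltas=[
    {"x": 0,"y": 0,"z": -1.0,"ax": 0,"ay": 0,"az": 0},
    {"x": 0,"y": 0,"z": -2,"ax": 0,"ay": 0,"az": 0},
    {"x": 0,"y": 0,"z": -3,"ax": 0,"ay": 0,"az": 0},
    {"x": 0,"y": 0,"z": -1.5,"ax": 0,"ay": 0,"az": 0},
    {"x": 0,"y": 0,"z": 0,"ax": 0,"ay": 0,"az": 0},
  ],
)

```text
t: 4.8
tool_pos: [0.5413, 0.2256, 0.151]
tool_rot: [0.001, 0.83, 0.558, 0.003]
force: [0.4, -0.1, -0.4]
finger_gap: 0.0558
gripper_force: 63.6
```

```bash
python3 - <<'E'
from h import *
s,p,r=st();print(s["t"],p,r.as_matrix().round(3).tolist(),s["force"],s["gripper_force"],s["finger_gap"])
S={n:eyes.snapshot(n) for n in("top","side")}
for n in S:
  for th in("denture","cast","cast_front","denture_grip"):print(n,th,[(round(d["p"],2),np.round(d["xyz"],3).tolist()) for d in finder.place_of(n,th)])
s,p,r=st();print(p)
f=lambda i:cv2.resize(i,(400,400),interpolation=cv2.INTER_CUBIC)
cv2.imwrite("pics/c3.png",np.hstack([f(S["top"]["frame"][210:290,195:275]),f(S["side"]["frame"][245:365,250:370])])[:,:,::-1])
rows(p,r,np.array([.480,.0377,.15]),down(67.8),6)
E
```

```text
4.8 [0.54125343 0.22561724 0.15098526] [[0.378, 0.926, 0.006], [0.926, -0.378, 0.002], [0.004, 0.005, -1.0]] [ 0.3587884  -0.11308889 -0.37994729] 63.579130711150356 0.055838420996401884
top denture [(0.63, [0.426, 0.338, 0.009]), (0.62, [0.608, 0.073, 0.004]), (0.58, [0.542, 0.225, 0.132])]
top cast [(0.47, [0.536, 0.224, 0.024])]
top cast_front [(0.67, [0.527, 0.183, 0.036])]
top denture_grip [(0.91, [0.418, 0.344, 0.027]), (0.85, [0.607, 0.067, 0.021]), (0.62, [0.547, 0.223, 0.149])]
side denture [(0.83, [0.542, 0.225, 0.133]), (0.83, [0.425, 0.338, 0.006]), (0.79, [0.605, 0.071, 0.005])]
side cast [(0.88, [0.539, 0.222, 0.029]), (0.22, [0.38, 0.133, 0.0])]
side cast_front [(0.62, [0.527, 0.187, 0.039]), (0.35, [0.542, 0.224, 0.133])]
side denture_grip [(0.75, [0.608, 0.068, 0.024]), (0.65, [0.419, 0.34, 0.024]), (0.58, [0.542, 0.224, 0.147]), (0.36, [0.526, 0.188, 0.038])]
[0.53871922 0.22488455 0.14681387]
[{"x": -3.26, "y": 0.27, "z": -0.05, "ax": -0.01, "ay": 0.01, "az": -0.0}, {"x": -3.26, "y": 0.28, "z": -0.05, "ax": -0.01, "ay": 0.01, "az": -0.0}, {"x": -3.25, "y": 0.27, "z": -0.05, "ax": -0.01, "ay": 0.01, "az": -0.0}, {"x": -3.26, "y": 0.27, "z": -0.06, "ax": -0.01, "ay": 0.0, "az": -0.0}, {"x": -3.26, "y": 0.27, "z": -0.05, "ax": -0.01, "ay": 0.01, "az": -0.01}, {"x": -3.26, "y": 0.28, "z": -0.05, "ax": -0.01, "ay": 0.01, "az": 0.0}]
end [0.48002249 0.03768589 0.15000389] 0.0054367684356240184 3.2723844517415737
```

View pics/c3.png

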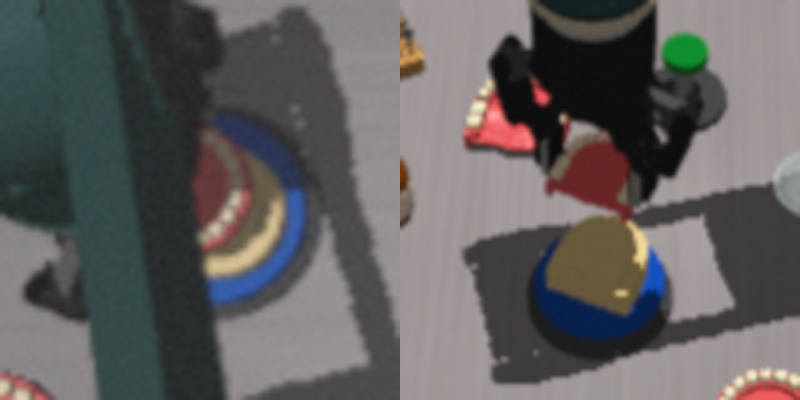

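Denture is in the fingers at (590,175) in the side crop, level, teeth up, and the bare cast remains on the turntable at (600,265). Carrying the denture to the stand.

drive_tool(
  deltas=[
    {"x": -2.0,"y": 0.17,"z": 0,"ax": 0,"ay": 0,"az": 0},
    {"x": -3.9,"y": 0.32,"z": 0,"ax": 0,"ay": 0,"az": 0},
    {"x": -3.9,"y": 0.33,"z": 0,"ax": 0,"ay": 0,"az": 0},
    {"x": -3.9,"y": 0.32,"z": 0,"ax": 0,"ay": 0,"az": 0},
    {"x": -3.9,"y": 0.32,"z": 0,"ax": 0,"ay": 0,"az": 0},
    {"x": -1.96,"y": 0.17,"z": 0,"ax": 0,"ay": 0,"az": 0},
    {"x": 0,"y": 0,"z": 0,"ax": 0,"ay": 0,"az": 0},
  ],
)

```text
t: 6.0
tool_pos: [0.4784, 0.0351, 0.1474]
tool_rot: [-0.0, 0.831, 0.556, -0.001]
force: [-0.5, 0.4, -0.5]
finger_gap: 0.0557
gripper_force: 63.6
```

drive_tool(
  deltas=[
    {"x": 0,"y": 0,"z": 2.5,"ax": 0,"ay": 0,"az": 0},
    {"x": 0,"y": 0,"z": 2.0,"ax": 0,"ay": 0,"az": 0},
    {"x": 0,"y": 0,"z": 1.0,"ax": 0,"ay": 0,"az": 0},
    {"x": 0,"y": 0,"z": 0,"ax": 0,"ay": 0,"az": 0},
    {"x": 0,"y": 0,"z": 0,"ax": 0,"ay": 0,"az": 0},
  ],
)

```text
t: 6.5
tool_pos: [0.4804, 0.038, 0.0927]
tool_rot: [0.0, 0.83, 0.558, -0.0]
force: [0.2, 0.1, 0.5]
finger_gap: 0.0555
gripper_force: 63.6
```

```bash
python3 - <<'E'
from h import *
s,p,r=st();print(s["t"],p,r.as_matrix().round(3).tolist(),s["force"],s["gripper_force"],s["finger_gap"])
S={n:eyes.snapshot(n) for n in("top","side")};P=[]
for i in range(3):
  for n in S:
    for th in("denture","stand_top"):print(n,th,[(round(d["p"],2),np.round(d["xyz"],4).tolist()) for d in finder.place_of(n,th) if np.hypot(d["xyz"][0]-.48,d["xyz"][1]-.038)<.03])
    P.append(st()[1])
print(np.mean(P,0),np.std(P,0))
f=lambda i:cv2.resize(i,(400,400),interpolation=cv2.INTER_CUBIC)
cv2.imwrite("pics/c4.png",np.hstack([f(S["top"]["frame"][235:315,275:355]),f(S["side"]["frame"][205:305,285:385])])[:,:,::-1])
E
```

```text
6.5 [0.48044969 0.03800823 0.09274055] [[0.377, 0.926, -0.0], [0.926, -0.377, -0.0], [-0.0, 0.0, -1.0]] [0.17136373 0.14663201 0.542855  ] 63.580780584889 0.05545736312712953
top denture []
top stand_top []
side denture [(0.78, [0.4815, 0.0371, 0.08])]
side stand_top [(0.91, [0.4814, 0.0339, 0.0578])]
top denture []
top stand_top []
side denture [(0.78, [0.4815, 0.0371, 0.08])]
side stand_top [(0.91, [0.4814, 0.0339, 0.0578])]
top denture []
top stand_top []
side denture [(0.78, [0.4815, 0.0371, 0.08])]
side stand_top [(0.91, [0.4814, 0.0339, 0.0578])]
[0.48049582 0.03776934 0.09284724] [2.50482773e-04 5.21984722e-05 2.71737229e-04]
```

View pics/c4.png

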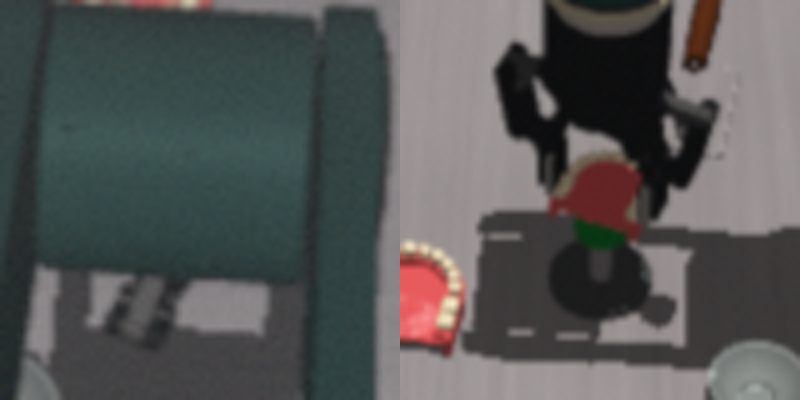

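```bash
python3 - <<'E'
from h import *
s=eyes.snapshot("side");g=s["frame"].astype(np.float32);g=g[...,0]-g[...,1]
e=edge(g,(322.5,257.3),(344,264));X=atz(s,e,.0725);a=np.array([np.cos(np.radians(67.8)),np.sin(np.radians(67.8))]);b=[a[1],-a[0]]
print(e,X,X[:,:2]@a,X[:,:2]@b, "stand",np.array([.4803,.0378])@a,np.array([.4803,.0378])@b)
E
```

```text
[array([322.72842752, 256.64497091]), array([343.98041759, 264.05615382])] [[0.51212871 0.03763472 0.0725    ]
 [0.4587902  0.06175315 0.0725    ]] [0.22834799 0.23052508] [0.45994497 0.40144749] stand 0.21647483801472764 0.4304132601425024
```

drive_tool(
  deltas=[
    {"x": 0,"y": 0,"z": 1.0,"ax": 0,"ay": 0,"az": 0},
    {"x": 0,"y": 0,"z": 0.6,"ax": 0,"ay": 0,"az": 0},
    {"x": 0,"y": 0,"z": 0.2,"ax": 0,"ay": 0,"az": 0},
    {"x": 0,"y": 0,"z": 0,"ax": 0,"ay": 0,"az": 0},
    {"x": 0,"y": 0,"z": 0,"ax": 0,"ay": 0,"az": 0},
  ],
)

```text
t: 7.75
tool_pos: [0.48, 0.0378, 0.075]
tool_rot: [-0.0, 0.83, 0.558, -0.0]
force: [-3.5, -0.1, 16.1]
finger_gap: 0.0559
gripper_force: 65.4
```

drive_tool(
  deltas=[
    {"x": 0,"y": 0,"z": 0.1,"ax": 0,"ay": 0,"az": 0},
    {"x": 0,"y": 0,"z": 0,"ax": 0,"ay": 0,"az": 0},
    {"x": 0,"y": 0,"z": 0,"ax": 0,"ay": 0,"az": 0},
  ],
)

```text
t: 8.05
tool_pos: [0.48, 0.0377, 0.0749]
tool_rot: [0.0, 0.83, 0.558, -0.0]
force: [-7.1, -0.3, 29.3]
finger_gap: 0.0557
gripper_force: 66.8
```

```bash
python3 - <<'E'
from h import *
P=[]
for i in range(2):
  sn=eyes.snapshot("side");s,p,r=st();P.append((p,np.array(s["force"])))
  print([(round(d["p"],2),np.round(d["xyz"],4).tolist()) for d in finder.place_of("side","denture")])
print(s["t"],P)
E
```

```text
[(0.77, [0.6074, 0.0724, 0.0083]), (0.74, [0.4203, 0.3387, 0.007]), (0.62, [0.4806, 0.0337, 0.0586])]
[(0.91, [0.4792, 0.0387, 0.0574]), (0.85, [0.4221, 0.341, 0.0054]), (0.79, [0.6056, 0.0742, 0.0065]), (0.61, [0.4814, 0.0387, 0.0734]), (0.49, [0.7199, -0.0179, -0.0009]), (0.41, [0.4782, 0.0318, 0.0028])]
8.2 [(array([0.47997987, 0.03774828, 0.07492973]), array([-6.32455383e+00,  2.37121816e-02,  2.73939377e+01])), (array([0.4799765 , 0.0377743 , 0.07493731]), array([-6.15690948, -0.44373676, 28.94538285]))]
```

drive_tool(
  deltas=[
    {"x": 0,"y": 0,"z": -0.15,"ax": 0,"ay": 0,"az": 0},
    {"x": 0,"y": 0,"z": 0,"ax": 0,"ay": 0,"az": 0},
  ],
)

```text
t: 8.45
tool_pos: [0.4802, 0.0378, 0.075]
tool_rot: [0.0, 0.83, 0.558, -0.0]
force: [-1.1, -0.5, 10.4]
finger_gap: 0.056
gripper_force: 64.7
```

drive_tool(
  deltas=[
    {"x": 0,"y": 0,"z": 0,"ax": 0,"ay": 0,"az": 0},
    {"x": 0,"y": 0,"z": 0,"ax": 0,"ay": 0,"az": 0},
    {"x": 0,"y": 0,"z": 0,"ax": 0,"ay": 0,"az": 0},
    {"x": 0,"y": 0,"z": 0,"ax": 0,"ay": 0,"az": 0},
  ],
  gripper=0,
)

```text
t: 8.85
tool_pos: [0.48, 0.0378, 0.0747]
tool_rot: [-0.0, 0.83, 0.558, -0.0]
force: [-0.4, 0.8, 0.7]
finger_gap: 0.0856
gripper_force: 0.0
```

drive_tool(
  deltas=[
    {"x": 0,"y": 0,"z": -1.5,"ax": 0,"ay": 0,"az": 0},
    {"x": 0,"y": 0,"z": -4,"ax": 0,"ay": 0,"az": 0},
    {"x": 3,"y": -0.25,"z": -2,"ax": 0,"ay": 0,"az": 0},
    {"x": 4,"y": -0.33,"z": 0,"ax": 0,"ay": 0,"az": 0},
    {"x": 4,"y": -0.33,"z": 0,"ax": 0,"ay": 0,"az": 0},
    {"x": 4,"y": -0.33,"z": 0,"ax": 0,"ay": 0,"az": 0},
    {"x": 4.56,"y": -0.39,"z": 0,"ax": 0,"ay": 0,"az": 0},
    {"x": 0,"y": 0,"z": 0,"ax": 0,"ay": 0,"az": 0},
  ],
)

```text
t: 9.65
tool_pos: [0.5412, 0.2299, 0.1502]
tool_rot: [-0.0, 0.829, 0.559, 0.002]
force: [-0.5, -0.5, 1.0]
finger_gap: 0.0852
gripper_force: 0.0
```

```bash
python3 - <<'E'
from h import *
S={n:eyes.snapshot(n) for n in("top","side")}
s,p,r=st();print(s["t"],p,s["finger_gap"])
for n in S:
  for th in("denture","cast","stand_top"):print(n,th,[(round(d["p"],2),np.round(d["xyz"],3).tolist()) for d in finder.place_of(n,th)])
f=lambda i:cv2.resize(i,(400,400),interpolation=cv2.INTER_CUBIC)
cv2.imwrite("pics/c5.png",np.hstack([f(S["top"]["frame"][235:315,275:355]),f(S["side"]["frame"][225:305,295:375])])[:,:,::-1])
import pickle;pickle.dump(S,open("S2.pkl","wb"))
E
```

```text
9.75 [0.53873348 0.22569449 0.14949188] 0.08527152024612038
top denture [(0.84, [0.425, 0.34, 0.01]), (0.84, [0.606, 0.073, 0.006]), (0.56, [0.486, 0.034, 0.058])]
top cast [(0.74, [0.54, 0.227, 0.026]), (0.43, [0.48, 0.035, 0.004])]
top stand_top [(0.61, [0.482, 0.038, 0.063]), (0.52, [0.72, -0.016, 0.004]), (0.33, [0.713, 0.294, 0.004])]
side denture [(0.92, [0.482, 0.035, 0.06]), (0.6, [0.423, 0.341, 0.007]), (0.56, [0.604, 0.072, 0.008])]
side cast [(0.87, [0.537, 0.224, 0.027])]
side stand_top [(0.69, [0.48, 0.037, 0.061])]
```

View pics/c5.png

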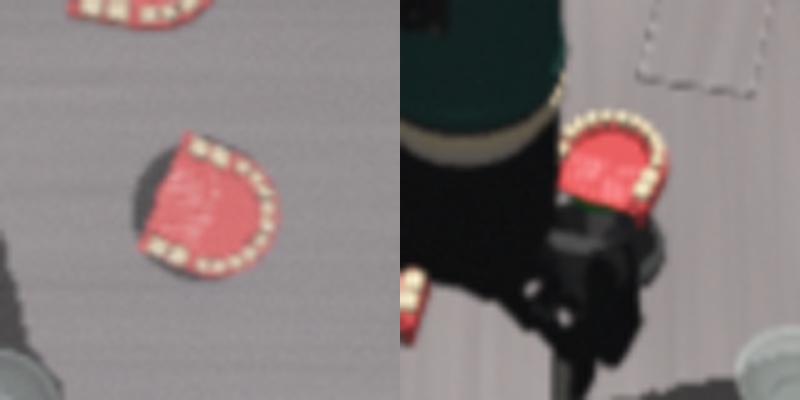

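Denture sits level, teeth up, on the stand at (208,207) in the top crop. I'll check how well it is centred against the cap position measured earlier, in the same camera.

```bash
python3 - <<'E'
from h import *
from scipy.optimize import minimize
import pickle;S=pickle.load(open("S2.pkl","rb"));s=S["top"];roi=(298,256,334,295)
x0,y0,x1,y1=roi;f=s["frame"][y0:y1,x0:x1].astype(float);m=((f[...,0]-f[...,2])>18).astype(np.uint8);c=max(cv2.findContours(m,0,2)[0],key=cv2.contourArea);m[:]=0;cv2.drawContours(m,[c],-1,1,-1)
for h in(.003,.01):
  def cost(p):return np.abs(sil(s,[shape((p[0],p[1],.06,p[2]),DEN,(-.007,.003)),shape((p[0],p[1],.06,p[2]),DEN*.95,(h,))],roi)-m).sum()
  r=min((minimize(cost,[.482,.036,y],method="Nelder-Mead",options=dict(initial_simplex=[[.482,.036,y],[.488,.036,y],[.482,.042,y],[.482,.036,y+.15]])) for y in(1.1,1.2)),key=lambda r:r.fun);print(h,r.x,r.fun,m.sum())
# cast, top view now bare, both cams
R={"top":(217,230,260,274),"side":(286,300,334,350)}
f=s["frame"][230:274,217:260].astype(float);m2=((f[...,0]-f[...,2])>14);print("cast px",m2.sum())
E
```

```text
0.003 [0.47887111 0.03808655 1.16491958] 52.91764705882353 609
0.01 [0.47887111 0.03808655 1.16491958] 52.91764705882353 609
cast px 437
```

drive_tool(
  deltas=[
    {"x": 0.15,"y": 0.05,"z": 2.5,"ax": 0,"ay": 0,"az": 0},
    {"x": 0,"y": 0,"z": 3.0,"ax": 0,"ay": 0,"az": 0},
    {"x": 0,"y": 0,"z": 3.0,"ax": 0,"ay": 0,"az": 0},
    {"x": 0,"y": 0,"z": 1.2,"ax": 0,"ay": 0,"az": 0},
    {"x": 0,"y": 0,"z": 0,"ax": 0,"ay": 0,"az": 0},
    {"x": 0,"y": 0,"z": 0,"ax": 0,"ay": 0,"az": 0},
    {"x": 0,"y": 0,"z": 0,"ax": 0,"ay": 0,"az": 0},
  ],
)

```text
t: 10.75
tool_pos: [0.5413, 0.2264, 0.0545]
tool_rot: [0.0, 0.83, 0.558, 0.001]
force: [0.3, 0.5, -0.1]
finger_gap: 0.0855
gripper_force: 0.0
```

drive_tool(
  deltas=[
    {"x": 0,"y": 0,"z": 0.6,"ax": 0,"ay": 0,"az": 0},
    {"x": 0,"y": 0,"z": 0,"ax": 0,"ay": 0,"az": 0},
    {"x": 0,"y": 0,"z": 0,"ax": 0,"ay": 0,"az": 0},
  ],
)

```text
t: 11.05
tool_pos: [0.5401, 0.2262, 0.0472]
tool_rot: [0.0, 0.83, 0.558, 0.0]
force: [-0.1, -0.0, -0.1]
finger_gap: 0.0853
gripper_force: 0.0
```

drive_tool(
  deltas=[
    {"x": 0,"y": 0,"z": 0,"ax": 0,"ay": 0,"az": 0},
    {"x": 0,"y": 0,"z": 0,"ax": 0,"ay": 0,"az": 0},
    {"x": 0,"y": 0,"z": 0,"ax": 0,"ay": 0,"az": 0},
    {"x": 0,"y": 0,"z": 0,"ax": 0,"ay": 0,"az": 0},
    {"x": 0,"y": 0,"z": 0,"ax": 0,"ay": 0,"az": 0},
  ],
  gripper=0.4,
)

```text
t: 11.55
tool_pos: [0.5403, 0.2263, 0.0475]
tool_rot: [0.0, 0.83, 0.558, 0.0]
force: [-0.8, -0.1, 5.2]
finger_gap: 0.0605
gripper_force: 66.0
```

drive_tool(
  deltas=[
    {"x": 0,"y": 0,"z": 0,"ax": 0,"ay": 0,"az": 0},
    {"x": 0,"y": 0,"z": 0,"ax": 0,"ay": 0,"az": 0},
  ],
)

```text
t: 11.75
tool_pos: [0.5403, 0.2263, 0.0475]
tool_rot: [0.0, 0.83, 0.558, 0.0]
force: [-1.7, 1.2, 6.0]
finger_gap: 0.0609
gripper_force: 66.0
```

drive_tool(
  deltas=[
    {"x": 0,"y": 0,"z": -1.0,"ax": 0,"ay": 0,"az": 0},
    {"x": 0,"y": 0,"z": -2.5,"ax": 0,"ay": 0,"az": 0},
    {"x": 0,"y": 0,"z": -4,"ax": 0,"ay": 0,"az": 0},
    {"x": 0,"y": 0,"z": -4,"ax": 0,"ay": 0,"az": 0},
    {"x": 0,"y": 0,"z": -2.5,"ax": 0,"ay": 0,"az": 0},
    {"x": 0,"y": 0,"z": -1,"ax": 0,"ay": 0,"az": 0},
    {"x": 0,"y": 0,"z": 0,"ax": 0,"ay": 0,"az": 0},
    {"x": 0,"y": 0,"z": 0,"ax": 0,"ay": 0,"az": 0},
  ],
)

```text
t: 12.55
tool_pos: [0.539, 0.2259, 0.1957]
tool_rot: [-0.0, 0.83, 0.558, -0.001]
force: [0.4, -0.5, -2.6]
finger_gap: 0.0606
gripper_force: 65.9
```

```bash
cat >> h.py <<'E'
def goal(lens=(.5165,-.3637,.124),h=82.7,ex=0.,ez=.0225):
    r=down(h,20.05);M=r.as_matrix();v=M[:,0];zc=-M[:,2]
    return np.array(lens)+v*(.1+.039+ex)+zc*(ez-.012),r
E
python3 - <<'E'
from h import *
P=[]
for i in range(3):
    sd=eyes.snapshot("side");s,p,r=st();P.append(p)
print(s["t"],P[-1],s["finger_gap"],s["force"],r.as_matrix().round(3).tolist())
tp=eyes.snapshot("top")
for n in("side","top"):
  for th in("cast","cast_front"):print(n,th,[(round(d["p"],2),np.round(d["xyz"],4).tolist()) for d in finder.place_of(n,th)])
g,R=goal();print(g);rows(np.mean(P,0),r,g,R,14)
E
```

```text
12.7 [0.53887753 0.22584563 0.19504215] 0.06077572899580128 [ 0.53342207 -0.55157551 -2.54147841] [[0.378, 0.926, -0.004], [0.926, -0.378, -0.001], [-0.002, -0.003, -1.0]]
side cast [(0.74, [0.5364, 0.2215, 0.1748]), (0.45, [0.4137, -0.1672, -0.0006]), (0.29, [0.7184, -0.0168, -0.003])]
side cast_front [(0.93, [0.5237, 0.1857, 0.1843])]
top cast [(0.65, [0.3807, 0.1321, 0.0036]), (0.51, [0.5362, 0.2245, 0.1715])]
top cast_front [(0.79, [0.524, 0.1876, 0.1856]), (0.62, [0.536, 0.2251, 0.1956])]
[ 0.53263415 -0.23775329  0.1815184 ]
[{"x": -3.08, "y": 1.21, "z": 0.1, "ax": 0.17, "ay": 1.43, "az": -1.06}, {"x": -3.11, "y": 1.15, "z": 0.02, "ax": 0.18, "ay": 1.43, "az": -1.05}, {"x": -3.12, "y": 1.1, "z": -0.06, "ax": 0.17, "ay": 1.44, "az": -1.06}, {"x": -3.15, "y": 1.04, "z": -0.14, "ax": 0.17, "ay": 1.43, "az": -1.05}, {"x": -3.15, "y": 0.98, "z": -0.23, "ax": 0.18, "ay": 1.43, "az": -1.06}, {"x": -3.17, "y": 0.92, "z": -0.31, "ax": 0.17, "ay": 1.43, "az": -1.06}, {"x": -3.18, "y": 0.86, "z": -0.39, "ax": 0.17, "ay": 1.43, "az": -1.05}, {"x": -3.18, "y": 0.8, "z": -0.47, "ax": 0.18, "ay": 1.44, "az": -1.06}]
[{"x": -3.18, "y": 0.74, "z": -0.55, "ax": 0.17, "ay": 1.43, "az": -1.05}, {"x": -3.18, "y": 0.69, "z": -0.63, "ax": 0.18, "ay": 1.43, "az": -1.06}, {"x": -3.17, "y": 0.62, "z": -0.72, "ax": 0.17, "ay": 1.43, "az": -1.06}, {"x": -3.17, "y": 0.56, "z": -0.8, "ax": 0.17, "ay": 1.44, "az": -1.05}, {"x": -3.15, "y": 0.49, "z": -0.87, "ax": 0.18, "ay": 1.43, "az": -1.06}, {"x": -3.14, "y": 0.44, "z": -0.96, "ax": 0.17, "ay": 1.43, "az": -1.05}]
end [ 0.53262555 -0.2377093   0.18152518] 0.004339666367693081 3.3201957773601243
```

drive_tool(
  deltas=[
    {"x": -3.08,"y": 1.21,"z": 0.1,"ax": 0.17,"ay": 1.43,"az": -1.06},
    {"x": -3.11,"y": 1.15,"z": 0.02,"ax": 0.18,"ay": 1.43,"az": -1.05},
    {"x": -3.12,"y": 1.1,"z": -0.06,"ax": 0.17,"ay": 1.44,"az": -1.06},
    {"x": -3.15,"y": 1.04,"z": -0.14,"ax": 0.17,"ay": 1.43,"az": -1.05},
    {"x": -3.15,"y": 0.98,"z": -0.23,"ax": 0.18,"ay": 1.43,"az": -1.06},
    {"x": -3.17,"y": 0.92,"z": -0.31,"ax": 0.17,"ay": 1.43,"az": -1.06},
    {"x": -3.18,"y": 0.86,"z": -0.39,"ax": 0.17,"ay": 1.43,"az": -1.05},
    {"x": -3.18,"y": 0.8,"z": -0.47,"ax": 0.18,"ay": 1.44,"az": -1.06},
  ],
)

```text
t: 13.75
tool_pos: [0.5365, -0.0402, 0.1891]
tool_rot: [-0.066, 0.782, 0.615, 0.077]
force: [0.9, -0.2, -1.6]
finger_gap: 0.0607
gripper_force: 65.8
```

drive_tool(
  deltas=[
    {"x": -3.18,"y": 0.74,"z": -0.55,"ax": 0.17,"ay": 1.43,"az": -1.05},
    {"x": -3.18,"y": 0.69,"z": -0.63,"ax": 0.18,"ay": 1.43,"az": -1.06},
    {"x": -3.17,"y": 0.62,"z": -0.72,"ax": 0.17,"ay": 1.43,"az": -1.06},
    {"x": -3.17,"y": 0.56,"z": -0.8,"ax": 0.17,"ay": 1.44,"az": -1.05},
    {"x": -3.15,"y": 0.49,"z": -0.87,"ax": 0.18,"ay": 1.43,"az": -1.06},
    {"x": -3.14,"y": 0.44,"z": -0.96,"ax": 0.17,"ay": 1.43,"az": -1.05},
    {"x": 0,"y": 0,"z": 0,"ax": 0,"ay": 0,"az": 0},
    {"x": 0,"y": 0,"z": 0,"ax": 0,"ay": 0,"az": 0},
  ],
)

```text
t: 14.55
tool_pos: [0.5339, -0.2382, 0.1825]
tool_rot: [-0.114, 0.74, 0.65, 0.132]
force: [1.5, 0.5, -2.5]
finger_gap: 0.0605
gripper_force: 65.9
```

drive_tool(
  deltas=[
    {"x": 0,"y": 0,"z": 0,"ax": 0,"ay": 0,"az": 0},
    {"x": 0,"y": 0,"z": 0,"ax": 0,"ay": 0,"az": 0},
    {"x": 0,"y": 0,"z": 0,"ax": 0,"ay": 0,"az": 0},
    {"x": 0,"y": 0,"z": 0,"ax": 0,"ay": 0,"az": 0},
    {"x": 0,"y": 0,"z": 0,"ax": 0,"ay": 0,"az": 0},
  ],
)

```text
t: 15.05
tool_pos: [0.5341, -0.2368, 0.1831]
tool_rot: [-0.114, 0.739, 0.651, 0.132]
force: [0.5, 0.1, -1.8]
finger_gap: 0.0607
gripper_force: 65.9
```

```bash
python3 - <<'E'
from h import *
P=[]
S={n:eyes.snapshot(n) for n in("top","side")}
for n in S:
  for th in("cast","cast_front","lens"):
    print(n,th,[(round(d["p"],2),np.round(d["xyz"],4).tolist()) for d in finder.place_of(n,th)]);P.append(st()[1])
s,p,r=st();g,R=goal()
print(s["t"],np.mean(P,0),np.std(P,0),"goal",g,"roterr",np.degrees((r.inv()*R).as_rotvec()),s["finger_gap"],s["force"],np.round(s["joint_pos"],2))
f=lambda i:cv2.resize(i,(400,400),interpolation=cv2.INTER_CUBIC)
cv2.imwrite("pics/c6.png",np.hstack([f(S["top"]["frame"][195:315,430:550]),f(S["side"]["frame"][115:235,260:380])])[:,:,::-1])
import pickle;pickle.dump(S,open("S3.pkl","wb"))
E
```

```text
top cast [(0.74, [0.5343, -0.2303, 0.1599])]
top cast_front [(0.64, [0.5299, -0.2741, 0.1601])]
top lens [(0.36, [0.5194, -0.3646, 0.1186])]
side cast [(0.65, [0.5309, -0.2322, 0.163])]
side cast_front [(0.81, [0.5277, -0.2743, 0.1573])]
side lens [(0.69, [0.5186, -0.3661, 0.1227])]
15.45 [ 0.53398873 -0.23727142  0.18297702] [1.91946695e-05 7.19720119e-05 3.19438702e-05] goal [ 0.53263415 -0.23775329  0.1815184 ] roterr [ 0.1772072  -0.08553138  0.05780488] 0.0604328045321608 [-0.72481093  0.35468112 -2.40813301] [-0.72  0.49  1.54  0.3   1.32 -0.69]
```

View pics/c6.png

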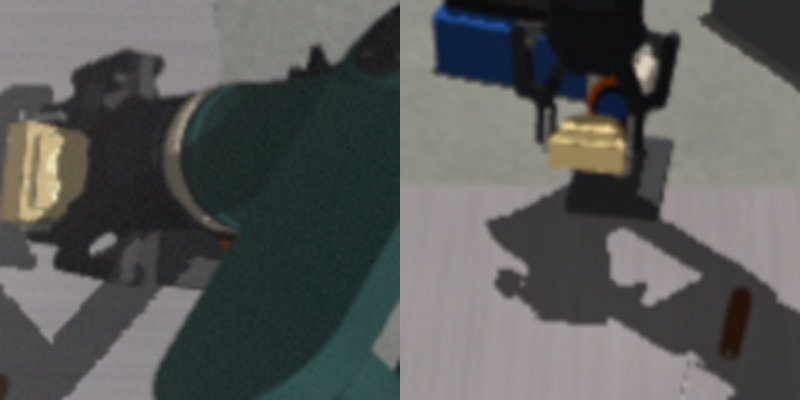

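The cast is held squarely in front of the lens: side crop cast at (590,145), orange ring behind it at (605,100), clear of the camera. A 1 mm trim remains, then I'll settle and check.

drive_tool(
  deltas=[
    {"x": 0.08,"y": 0,"z": 0.1,"ax": 0.2,"ay": 0,"az": 0},
    {"x": 0,"y": 0,"z": 0,"ax": 0,"ay": 0,"az": 0},
    {"x": 0,"y": 0,"z": 0,"ax": 0,"ay": 0,"az": 0},
    {"x": 0,"y": 0,"z": 0,"ax": 0,"ay": 0,"az": 0},
    {"x": 0,"y": 0,"z": 0,"ax": 0,"ay": 0,"az": 0},
    {"x": 0,"y": 0,"z": 0,"ax": 0,"ay": 0,"az": 0},
    {"x": 0,"y": 0,"z": 0,"ax": 0,"ay": 0,"az": 0},
    {"x": 0,"y": 0,"z": 0,"ax": 0,"ay": 0,"az": 0},
  ],
)

```text
t: 16.25
tool_pos: [0.5341, -0.2362, 0.1823]
tool_rot: [-0.116, 0.739, 0.651, 0.131]
force: [0.2, 0.0, -1.3]
finger_gap: 0.0604
gripper_force: 65.9
```

```bash
python3 - <<'E'
from h import *
S={n:eyes.snapshot(n) for n in("top","side")}
g,R=goal(lens=(.518,-.364,.124),ex=.002);v=R.as_matrix()
for n in S:
  L=finder.place_of(n,"lens");F=finder.place_of(n,"cast_front")
  D=[d["xyz"] for d in finder.place_of(n,"denture")]
  print(n,np.round(L[0]["xyz"],4) if L else None,np.round(F[0]["xyz"],4) if F else None,np.round(D,3).tolist())
  if F:print(" front-lens in tool axes",np.round((np.array(F[0]["xyz"])-[.518,-.364,.124])@v,4))
s,p,r=st();print(s["t"],p-g,np.degrees((r.inv()*R).as_rotvec()).round(2),s["gripper_force"],np.abs(s["qd"]).max())
f=lambda i:cv2.resize(i,(400,400),interpolation=cv2.INTER_CUBIC)
cv2.imwrite("pics/c7.png",np.hstack([f(S["side"]["frame"][115:195,280:360]),f(S["side"]["frame"][235:315,295:375])])[:,:,::-1])
E
```

```text
top [ 0.7033  0.1543 -0.0009] [ 0.5319 -0.2734  0.1571] [[0.486, 0.035, 0.056], [0.606, 0.071, 0.006], [0.424, 0.34, 0.007]]
 front-lens in tool axes [0.0974 0.0023 0.0003]
side [ 0.5161 -0.3643  0.1213] [ 0.529  -0.2743  0.158 ] [[0.482, 0.038, 0.06], [0.605, 0.073, 0.003], [0.425, 0.339, 0.005]]
 front-lens in tool axes [ 0.0966 -0.0005 -0.001 ]
16.65 [-2.52791776e-04 -1.70663376e-05  9.54346377e-05] [-0.02 -0.08  0.07] 65.8909410238266 0.0010936764888649121
```

View pics/c7.png

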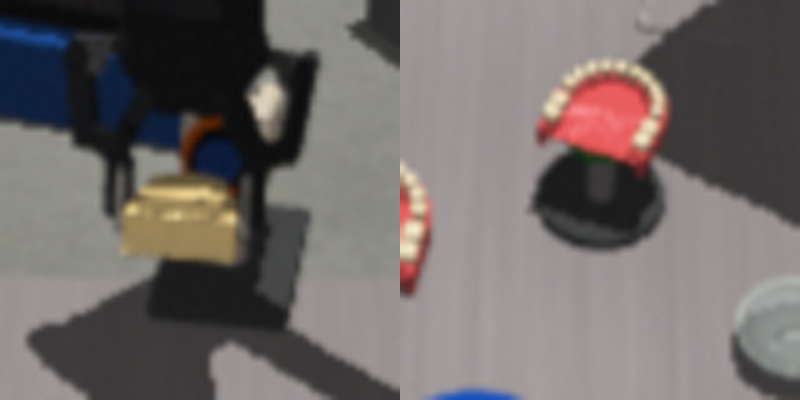

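drive_tool(
  deltas=[
    {"x": 0.15,"y": 0,"z": 0,"ax": 0,"ay": 0,"az": 0},
    {"x": 0,"y": 0,"z": 0,"ax": 0,"ay": 0,"az": 0},
    {"x": 0,"y": 0,"z": 0,"ax": 0,"ay": 0,"az": 0},
    {"x": 0,"y": 0,"z": 0,"ax": 0,"ay": 0,"az": 0},
    {"x": 0,"y": 0,"z": 0,"ax": 0,"ay": 0,"az": 0},
    {"x": 0,"y": 0,"z": 0,"ax": 0,"ay": 0,"az": 0},
    {"x": 0,"y": 0,"z": 0,"ax": 0,"ay": 0,"az": 0},
    {"x": 0,"y": 0,"z": 0,"ax": 0,"ay": 0,"az": 0},
  ],
)

```text
t: 17.45
tool_pos: [0.5343, -0.2348, 0.1828]
tool_rot: [-0.116, 0.739, 0.651, 0.131]
force: [0.4, 0.1, -1.7]
finger_gap: 0.0603
gripper_force: 65.9
```

```bash
python3 -c "
from cell import order; print(order.close_job())"
```

```text
the job is handed in; nothing more can be done
None
```

The job is handed in at 17.5 s, with no verdict returned: the smallest denture sits teeth up on the stand cap, within about 1 mm of centre by the top camera, and the arm is holding the cast still, tipped 20° and facing the lens, with its front about 10 cm from the glass.

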